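# Click the nebuliser wheel up one setting and start it

### The arm

A 6-joint arm with a two-finger parallel gripper is mounted at the origin on the work surface. World frame = base frame: x ahead of the robot, y to its left, z up, the work surface at z = 0. Lengths are in m, angles in rad, forces in N, time in s.
With the tool pointing down it reaches from about 0.35 to 0.975 m from the base axis. Payload 4.9 kg.
Tool frame: the origin (TCP) lies between the finger pads; the fingertips stand 11 mm ahead of it and the grasp point (between the pads) lies 8 mm behind it; y points along the fingers, x is the direction in which the jaws open and shut, and the axes are right-handed (so a half turn about y gives the same grasp; the last joint's range is limited). The gripper opens to 85 mm and grips with 20 to 120 N. Pads are 22 mm wide; open, the fingers measure 114 mm over their backs; the gripper's body (76 mm by 85 mm) begins 54 mm behind the grasp point. The pads swing forward as they close: fully open they stand 13 mm farther back than shut.
Start: joints at [1.182, 0.053, 1.613, -0, 1.476, -0.119], TCP at [0.167, 0.602, 0.242] pointing down, gripper open.
Joint ranges: [-3.01, 3.01], [-1.01, 2.22], [0.06, 2.58], [-1.02, 4.17], [0.09, 2.62], [-3.14, 3.14]. Speed limits (rad/s): [2.57, 2.57, 3.14, 3.14, 3.14, 3.14].

### API

Orientations are given as [roll, pitch, yaw] about the fixed x, y, z axes, in that order (R = Rz(yaw) Ry(pitch) Rx(roll)).
In Python, from station import manip gives the robot as it stands. The module is installed in compiled form; this text tells all that it offers.
- The arm moves only by the tool move_arm, never from a script. Its argument "steps" is a list of rows, each an object with "travel": the shift along the tool's x, y, z in mm, a list of three; "rotation": the turn, a rotation vector about the tool's x, y, z in rad, a list of three; "hand": the opening, from 0 (shut) to 1 (fully open). A call has 1 to 20 rows; each row is the pose to reach, as a shift and turn from the pose commanded when the call began, along the tool's axes at that moment; what a row does not reach only later rows make up. A row lasts 1/8 s, in which the tool goes at most 62.5 mm and 10.7 degrees, less where a joint would pass 70% of its speed; a pose out of reach is approached as far as the arm can. A call with a gripper value outside its range is refused whole. The fingers move at their own pace and stop on an object; "newtons" is the grip in N (left out, the last holds). Time passes only in rows, so rows that repeat a pose let the fingers close. It gives the time, the measured TCP pose, the force and the opening at its end, in the units of the state.
- manip.get_obs(): the state, without advancing time (a new reading comes with each control period).
- manip.get_image(name): name is "scene" or "top" or "wrist"; returns a dict with "img" (420x560x3 uint8, red, green, blue), "fx", "fy", "cx", "cy" (pixels), "k1" (the pictures are not rectified: a ray, as slopes to the right and down, at radius r is drawn at 1 + k1 r^2 times it, then the intrinsics apply), "T" (4x4, takes a point from camera to world coordinates); the wrist camera has in their place "T_tool_cam" (4x4, takes a point from camera to tool coordinates, whose origin is the TCP and whose axes are the tool frame's). Camera axes: x right, y down, z forward; pixel columns grow to the right and rows downward; lengths in m; the calibration is good to about 2 mm. A picture is of the moment at which its call begins: read the wrist's pose just before it. There is no depth.
- manip.hand_in(): hands the job in, once; it reports no verdict.
Trained networks look in a picture, given as the dict that the camera call returned (one of the last four; its "shot" number tells which), for a name from the list of things; names that differ only in an ending like _2 or _b are one class to them, and where a whole thing is asked for, a point or a joint stands for the part that bears it (a point fixed in the world has none). Each returns a list of dicts, best first, with "conf" (0 to 1); they miss things now and then, are a little off and sometimes report something else, mostly with a low value. They report only what shows in the picture. A call takes as long as a camera call.
- manip.recognise(picture, query): "uv" ([column, row] in pixels, amid what is visible of it).
- manip.regions_of(picture, query): "mask" (420x560 bool, what is visible of it) and "uv" ([column, row] in pixels, amid what is visible of it).
- manip.tip_of(picture, query): "uv" ([column, row] in pixels: a listed point, or the origin of a listed thing).
The state is a dict: "time_s": time; "joints": joint angles; "qd": joint speeds; "tau": joint torques, N m; "position": TCP position; "tcp_rot": TCP orientation; "ft_force": force on the tool from outside, world axes, zero at the start; "torque": the same for the moment, N m; "grip_width": finger opening in m.
Only numpy, scipy, OpenCV 4.12 (cv2) and the standard library are available. Lean on these libraries where they do the work, as an engineer would, in place of code of your own. Each camera call takes 0.05 s, during which the arm holds its last target. There are 200 camera calls.

### The job

With a fingertip, roll the top of the compressor's knurled thumbwheel away from the round start button by one click, so that it rests in its second setting. Then press the start button right down and let it go. Do not lift or shove the compressor, and leave the pill jar, tape roll and thermometer where they are.

Things in the scene. Friction and masses are not known exactly. Their poses are not given: they have to be found in the camera images.
- pump: Nebuliser compressor, a loose pale grey case on four feet, about 1.9 kg: 240 mm long (its x), 150 mm wide (its y), top face 85 mm above the table. Origin at the centre of its underside, z up. On its centre line y = 0 stand the thumbwheel (x = -55 mm), the start button (x = +35 mm) and a carrying handle across the top (x = +95 mm, 28 mm above the top face).
- wheel_crest (a point): Highest point of the black knurled thumbwheel, 103 mm above the table, 18 mm above the case's top face; it does not turn with the wheel. Wheel radius 32 mm, width 30 mm; its axle lies level along the case's y, so the rim here moves along the case's x. Friction on the rim at least 0.5: a fingertip pressed on it from above with 5 to 10 N and drawn along x turns it.
- axle (a joint): How far the wheel with its sprung axle is pushed down, m: 0 up, 0.004 at its stop (point wheel_crest sinks with it). It begins to give at 3 N, 2 N more for each mm, 11 N at the stop, and springs back.
- wheel (a joint): Turn of the thumbwheel, rad; grows as its top moves to the case's -x, away from the start button. Clicks at 0 (first setting, where it starts), 0.524 (second) and 1.047 (third). Let go less than half-way to the next click it springs back, beyond half-way it snaps on. One click is 17 mm of rim travel and takes 0.05 N m, or 1.6 N along the rim.
- cheek_tick (a point): White tick on the left (+y) of the two cheeks, 10 mm wide and 9 mm high above the case's top, that flank the wheel 2 mm from it. White bars near the wheel's edges (one, two, three side by side) mark the settings: the present one's bars stand at the top, level with the ticks.
- start_top (a point): Centre of the top of the round grey start button, radius 16 mm, in a ring of radius 24 mm; when up its top is 103 mm above the table and it stands 10 mm above its ring. It is pressed straight down.
- start (a joint): How far the start button is pressed, m: 0 up, 0.006 right down; it springs back. Pressing begins at 1.5 N, right down takes 5 N.
- pills_mid (a point): Centre (half-way up) of a loose white pill jar, radius 22 mm, 78 mm high; to be left alone.
- tape_mid (a point): Centre (half-way up) of a loose roll of tape lying flat, radius 34 mm, 25 mm high; to be left alone.
- thermometer_mid (a point): Middle of the body of a loose white thermometer lying flat, 13 mm thick, 22 mm wide; its 85 mm body runs along its y, with a 60 mm probe beyond it at +y; to be left alone.

How it is judged:
On the way, in this order (a step that is already met when the one before it is completed fails the run):
1. the wheel rests in its second setting, the button still up (value of joint wheel between 0.4 and 0.65 rad and velocity of joint wheel between -0.2 and 0.2 rad/s and value of joint start below 0.002 m), for 0.2 s.
2. the start button is pressed right down with the wheel in its second setting (value of joint wheel between 0.4 and 0.65 rad and value of joint start above 0.0048 m), for 0.05 s.
At the end, for the whole second after the job is handed in: The wheel rests within 0.12 rad of its second click (0.524), the start button has been pressed to at least 4.8 mm of its 6 mm and is up again (within 1.5 mm), the compressor stands level within 20 mm of where it was, and the jar, tape and thermometer are within 20 mm of where they were (value of joint wheel between 0.4 and 0.65 rad and value of joint start below 0.0015 m and distance of each of pump, pills_mid, tape_mid, thermometer_mid from where it was at the start of the episode below 0.02 m and angle between pump's own z axis and vertical below 0.05 rad and linear speed of pump below 0.01 m/s); the robot touches nothing.
It fails at once if the start button is pressed before the wheel has left its first setting (value of joint start above 0.003 m and value of joint wheel below 0.26 rad).
It fails at once if the compressor is lifted, tipped or shoved (distance of pump from where it was at the start of the episode above 0.025 m or height (world z) of pump above 0.01 m or angle between pump's own z axis and vertical above 0.12 rad).
It fails at once if a bystander is lifted or pushed away (distance of any of pills_mid, tape_mid, thermometer_mid from where it was at the start of the episode above 0.025 m).
It also fails if it takes over 42 s, if anything falls off the work surface, if the arm or the gripper's body presses on something with over 40 N, if the wrist force passes 120 N, or if a joint passes its speed limit or range.

## Working session

There is one attempt and no reset: what is moved stays moved. The work goes in short steps, Python scripts to look and compute and a tool call to move; the robot and the scene stay as the last step left them, time stands still between calls to the robot, and variables do not carry over. Pictures are saved under pics/ and viewed, about 8 in all and at most 12, crops included, and the job is handed in when it is done.

Besides the shell and the picture viewer there is one more tool, called after "Call:" by a JSON object that holds its "method" and its "body", one argument or row to a line. move_arm: Moves the arm, as the interface text tells. Its arguments: {"type":"object","properties":{"steps":{"type":"array","items":{"type":"object","properties":{"travel":{"type":"array","items":{"type":"number"}},"rotation":{"type":"array","items":{"type":"number"}},"hand":{"type":"number"}}}},"newtons":{"type":"number"}},"required":["steps"]}

```bash
mkdir -p pics; cat > h.py <<'E'
import numpy as np, cv2
from station import manip
from scipy.spatial.transform import Rotation as R
def pose():
    o=manip.get_obs(); T=np.eye(4); T[:3,:3]=R.from_euler('xyz',o['tcp_rot']).as_matrix(); T[:3,3]=o['position']; return T,o
def look(name):
    T,o=pose(); p=manip.get_image(name)
    p['W']=T@p['T_tool_cam'] if name=='wrist' else np.array(p['T']); return p
def und(p,uv):
    K=np.array([[p['fx'],0,p['cx']],[0,p['fy'],p['cy']],[0,0,1.]])
    return cv2.undistortPoints(np.array([[uv]],float),K,np.array([p['k1'],0,0,0,0.]))[0,0]
def atz(p,uv,z):
    d=p['W'][:3,:3]@np.r_[und(p,uv),1]; c=p['W'][:3,3]; return c+d*(z-c[2])/d[2]
def save(p,f): cv2.imwrite('pics/'+f,p['img'][:,:,::-1])
Z=dict(wheel_crest=.103,start_top=.103,cheek_tick=.094,pills_mid=.039,tape_mid=.0125,thermometer_mid=.0065,pump=0)
E
python3 - <<'E'
from h import *
T,o=pose(); print({k:np.round(v,3) for k,v in o.items()})
ims=[]
for n in('top','scene'):
    p=look(n); ims.append(p); save(p,n+'.png')
    for q,z in Z.items():
        for r in manip.tip_of(p,q)[:2]: print(n,q,np.round(r['uv']),round(r['conf'],2),np.round(atz(p,r['uv'],z),4))
cv2.imwrite('pics/a.png',np.hstack([cv2.resize(i['img'][:,:,::-1],(400,300)) for i in ims]))
E
```

```text
{'time_s': np.float64(0.0), 'joints': array([ 1.182,  0.053,  1.614,  0.   ,  1.476, -0.119]), 'qd': array([ 0.   , -0.002, -0.001,  0.002, -0.001,  0.   ]), 'tau': array([ 0.0000e+00, -3.9369e+01, -3.7017e+01, -0.0000e+00,  7.0000e-03,
       -0.0000e+00]), 'position': array([0.166, 0.602, 0.241]), 'tcp_rot': array([-1.571,  0.002,  1.301]), 'ft_force': array([ 0.409, -0.492, -0.475]), 'torque': array([-0.059,  0.039,  0.009]), 'grip_width': np.float64(0.085)}
top wheel_crest [354. 234.] 0.67 [ 0.4721 -0.1019  0.103 ]
top start_top [362. 195.] 0.7 [ 0.553  -0.1326  0.103 ]
top cheek_tick [337. 235.] 0.85 [ 0.4761 -0.0697  0.094 ]
top pills_mid [302. 178.] 0.61 [ 0.6239 -0.018   0.039 ]
top tape_mid [417. 259.] 0.96 [ 0.4124 -0.2505  0.0125]
top tape_mid [350. 237.] 0.59 [ 0.4792 -0.1098  0.0125]
top thermometer_mid [334. 297.] 0.88 [ 0.3531 -0.0532  0.0065]
top pump [348. 220.] 0.58 [ 0.5209 -0.1126  0.    ]
scene wheel_crest [231. 179.] 0.83 [ 0.4692 -0.0903  0.103 ]
scene wheel_crest [216. 224.] 0.18 [ 0.5934 -0.0684  0.103 ]
scene start_top [197. 201.] 0.69 [ 0.5537 -0.1292  0.103 ]
scene cheek_tick [241. 190.] 0.7 [ 0.4842 -0.0621  0.094 ]
scene pills_mid [235. 263.] 0.68 [ 0.6238 -0.0173  0.039 ]
scene tape_mid [181. 176.] 0.63 [ 0.4181 -0.2549  0.0125]
scene thermometer_mid [260. 183.] 0.59 [ 0.3667 -0.0651  0.0065]
scene pump [214. 224.] 0.65 [ 0.5192 -0.1163  0.    ]
scene pump [198. 202.] 0.57 [ 0.4712 -0.1838  0.    ]
```

View pics/top.png

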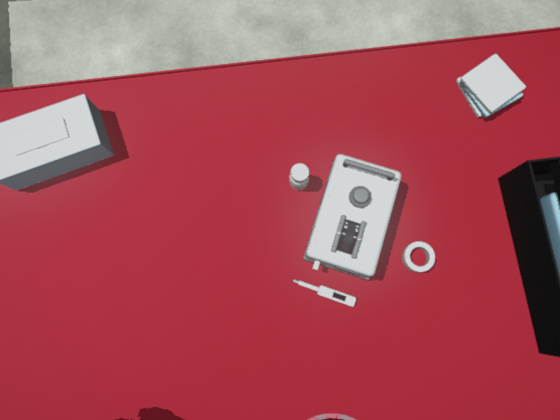

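Call:
{"method": "move_arm", "body": {
  "steps": [
    {"travel": [-599, -20, -523], "rotation": [0, 0.09, 0], "hand": 0},
    {"travel": [-599, -20, -523], "rotation": [0, 0.09, 0], "hand": 0},
    {"travel": [-599, -20, -523], "rotation": [0, 0.09, 0], "hand": 0},
    {"travel": [-599, -20, -523], "rotation": [0, 0.09, 0], "hand": 0},
    {"travel": [-599, -20, -523], "rotation": [0, 0.09, 0], "hand": 0},
    {"travel": [-599, -20, -523], "rotation": [0, 0.09, 0], "hand": 0},
    {"travel": [-599, -20, -523], "rotation": [0, 0.09, 0], "hand": 0},
    {"travel": [-599, -20, -523], "rotation": [0, 0.09, 0], "hand": 0},
    {"travel": [-599, -20, -523], "rotation": [0, 0.09, 0], "hand": 0},
    {"travel": [-599, -20, -523], "rotation": [0, 0.09, 0], "hand": 0},
    {"travel": [-599, -20, -523], "rotation": [0, 0.09, 0], "hand": 0},
    {"travel": [-599, -20, -523], "rotation": [0, 0.09, 0], "hand": 0},
    {"travel": [-599, -20, -523], "rotation": [0, 0.09, 0], "hand": 0},
    {"travel": [-599, -20, -523], "rotation": [0, 0.09, 0], "hand": 0},
    {"travel": [-599, -20, -523], "rotation": [0, 0.09, 0], "hand": 0},
    {"travel": [-599, -20, -523], "rotation": [0, 0.09, 0], "hand": 0},
    {"travel": [-599, -20, -523], "rotation": [0, 0.09, 0], "hand": 0},
    {"travel": [-599, -20, -523], "rotation": [0, 0.09, 0], "hand": 0},
    {"travel": [-599, -20, -523], "rotation": [0, 0.09, 0], "hand": 0},
    {"travel": [-599, -20, -523], "rotation": [0, 0.09, 0], "hand": 0}
  ]
}}

```text
time_s: 3.3
position: [0.511, -0.1142, 0.2623]
tcp_rot: [-1.571, -0.0, 1.211]
ft_force: [-0.1, -0.7, 0.3]
grip_width: 0.0003
```

```bash
python3 - <<'E'
from h import *
T,o=pose(); print(o['time_s'],o['position'],o['tcp_rot'],o['ft_force'],o['grip_width'])
p=look('wrist'); save(p,'w1.png'); print(np.round(p['T_tool_cam'],3))
for q,z in Z.items():
    for r in manip.tip_of(p,q)[:2]: print(q,np.round(r['uv']),round(r['conf'],2),np.round(atz(p,r['uv'],z),4))
E
```

```text
3.3 [ 0.51098032 -0.11424863  0.26232037] [-1.57082425e+00 -1.75144374e-05  1.21113605e+00] [-0.09053918 -0.70399928  0.33121532] 0.000329793891379639
[[ 1.    -0.001  0.     0.   ]
 [-0.    -0.296  0.955 -0.132]
 [-0.001 -0.955 -0.296  0.073]
 [ 0.     0.     0.     1.   ]]
wheel_crest [283. 158.] 0.9 [ 0.4767 -0.0957  0.103 ]
start_top [278. 243.] 0.68 [ 0.5597 -0.1324  0.103 ]
cheek_tick [304. 158.] 0.67 [ 0.4853 -0.0758  0.094 ]
pills_mid [379. 240.] 0.57 [ 0.6286 -0.0158  0.039 ]
pills_mid [277. 240.] 0.32 [ 0.5812 -0.1409  0.039 ]
tape_mid [150. 148.] 0.92 [ 0.4156 -0.2531  0.0125]
thermometer_mid [270.  42.] 0.62 [ 0.3554 -0.0653  0.0065]
pump [278. 184.] 0.86 [ 0.5195 -0.1165  0.    ]
```

View pics/w1.png

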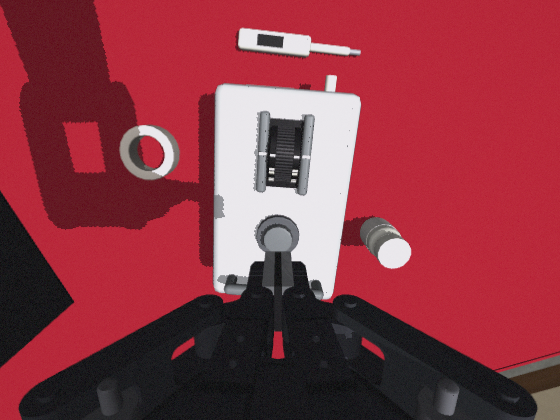

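Call:
{"method": "move_arm", "body": {
  "steps": [
    {"travel": [4, 40, 31], "rotation": [0, 0.05, 0], "hand": 0},
    {"travel": [4, 90, 31], "rotation": [0, 0.05, 0], "hand": 0},
    {"travel": [4, 125, 31], "rotation": [0, 0.05, 0], "hand": 0},
    {"travel": [4, 137, 31], "rotation": [0, 0.05, 0], "hand": 0},
    {"travel": [4, 137, 31], "rotation": [0, 0.05, 0], "hand": 0},
    {"travel": [4, 137, 31], "rotation": [0, 0.05, 0], "hand": 0}
  ]
}}

```text
time_s: 4.45
position: [0.4848, -0.1002, 0.1274]
tcp_rot: [-1.574, -0.0, 1.161]
ft_force: [-0.5, 1.1, 0.8]
grip_width: 0.0002
```

```bash
python3 - <<'E'
from h import *
T,o=pose(); print(o['time_s'],o['position'],o['tcp_rot'],o['ft_force'])
p=look('wrist'); s=look('scene')
for q in('wheel_crest','start_top','pump'):
  for n in (p,s):
    for r in manip.tip_of(n,q)[:1]: print(q,np.round(r['uv']),round(r['conf'],2),np.round(atz(n,r['uv'],Z[q]),4))
cv2.imwrite('pics/b.png',np.hstack([p['img'][100:400,80:480],cv2.resize(s['img'][110:260,130:330],(400,300),interpolation=cv2.INTER_CUBIC)])[:,:,::-1])
E
```

```text
4.45 [ 0.48477682 -0.10022114  0.12738934] [-1.57423870e+00 -1.72334555e-04  1.16099707e+00] [-0.51756537  1.12439107  0.75238076]
wheel_crest [279. 235.] 0.74 [ 0.4751 -0.0949  0.103 ]
wheel_crest [230. 180.] 0.59 [ 0.4713 -0.0915  0.103 ]
start_top [279. 359.] 0.8 [ 0.5571 -0.1303  0.103 ]
start_top [197. 205.] 0.44 [ 0.5615 -0.1247  0.103 ]
pump [276. 248.] 0.87 [ 0.5245 -0.1183  0.    ]
pump [213. 224.] 0.74 [ 0.5205 -0.1197  0.    ]
```

View pics/b.png

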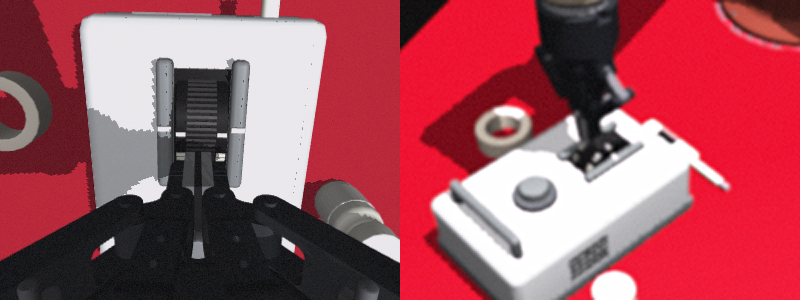

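Call:
{"method": "move_arm", "body": {
  "steps": [
    {"travel": [0, 8, 3], "rotation": [0, 0, 0], "hand": 0},
    {"travel": [0, 12, 3], "rotation": [0, 0, 0], "hand": 0},
    {"travel": [0, 14, 3], "rotation": [0, 0, 0], "hand": 0},
    {"travel": [0, 15, 3], "rotation": [0, 0, 0], "hand": 0},
    {"travel": [0, 15, 3], "rotation": [0, 0, 0], "hand": 0},
    {"travel": [0, 15, 3], "rotation": [0, 0, 0], "hand": 0}
  ]
}}

```text
time_s: 5.6
position: [0.4817, -0.099, 0.1119]
tcp_rot: [-1.573, 0.0, 1.161]
ft_force: [-0.9, -0.0, 6.4]
grip_width: -0.0001
```

Call:
{"method": "move_arm", "body": {
  "steps": [
    {"travel": [0, 0.6, 0], "hand": 0},
    {"travel": [0, 0.6, 2], "hand": 0},
    {"travel": [0, 0.6, 4], "hand": 0},
    {"travel": [0, 0.6, 6], "hand": 0},
    {"travel": [0, 0.6, 8], "hand": 0},
    {"travel": [0, 0.6, 10], "hand": 0},
    {"travel": [0, 0.6, 12], "hand": 0},
    {"travel": [0, 0.6, 14], "hand": 0},
    {"travel": [0, 0.6, 16], "hand": 0},
    {"travel": [0, 0.6, 17], "hand": 0},
    {"travel": [0, 0.6, 17], "hand": 0},
    {"travel": [0, 0.6, 17], "hand": 0}
  ]
}}

```text
invalid input
```

```bash
python3 - <<'E'
from h import *
T,o=pose(); print(o['time_s'],o['position'],o['tcp_rot'],o['ft_force'])
p=look('wrist'); s=look('scene')
for q in('wheel_crest','start_top','pump'):
  for n in (p,s):
    for r in manip.tip_of(n,q)[:1]: print(q,np.round(r['uv']),round(r['conf'],2),np.round(atz(n,r['uv'],Z[q]),4))
cv2.imwrite('pics/c.png',np.hstack([p['img'][100:400,80:480],cv2.resize(s['img'][110:260,130:330],(400,300),interpolation=cv2.INTER_CUBIC)])[:,:,::-1])
E
```

```text
5.6 [ 0.48172423 -0.09899822  0.11185824] [-1.57339626e+00  1.29454710e-04  1.16106031e+00] [-0.8760108  -0.00774016  6.42350206]
wheel_crest [280. 250.] 0.91 [ 0.4744 -0.0943  0.103 ]
wheel_crest [230. 182.] 0.66 [ 0.4786 -0.09    0.103 ]
start_top [258.  39.] 0.41 [ 0.3805 -0.0638  0.103 ]
start_top [196. 200.] 0.51 [ 0.5504 -0.133   0.103 ]
pump [280. 256.] 0.59 [ 0.5236 -0.115   0.    ]
pump [237. 268.] 0.74 [ 0.6096 -0.022   0.    ]
```

View pics/c.png

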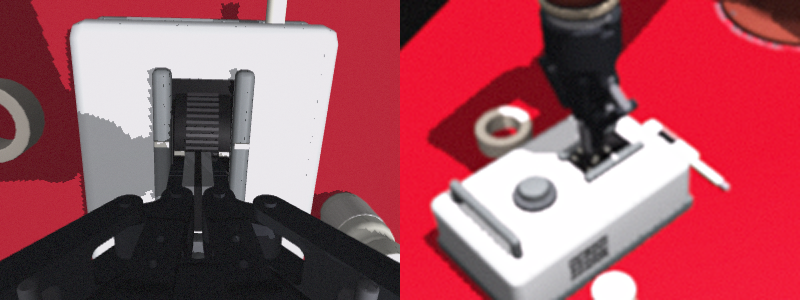

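The move was refused because it left out the rotations. The pictures show the fingertip resting on the wheel between the cheeks, with the wheel not yet turned. I'll resend with rotations included.

Call:
{"method": "move_arm", "body": {
  "steps": [
    {"travel": [0, 0.6, 0], "rotation": [0, 0, 0], "hand": 0},
    {"travel": [0, 0.6, 2], "rotation": [0, 0, 0], "hand": 0},
    {"travel": [0, 0.6, 4], "rotation": [0, 0, 0], "hand": 0},
    {"travel": [0, 0.6, 6], "rotation": [0, 0, 0], "hand": 0},
    {"travel": [0, 0.6, 8], "rotation": [0, 0, 0], "hand": 0},
    {"travel": [0, 0.6, 10], "rotation": [0, 0, 0], "hand": 0},
    {"travel": [0, 0.6, 12], "rotation": [0, 0, 0], "hand": 0},
    {"travel": [0, 0.6, 14], "rotation": [0, 0, 0], "hand": 0},
    {"travel": [0, 0.6, 16], "rotation": [0, 0, 0], "hand": 0},
    {"travel": [0, 0.6, 17], "rotation": [0, 0, 0], "hand": 0},
    {"travel": [0, 0.6, 17], "rotation": [0, 0, 0], "hand": 0},
    {"travel": [0, 0.6, 17], "rotation": [0, 0, 0], "hand": 0}
  ]
}}

```text
time_s: 7.5
position: [0.4663, -0.092, 0.1115]
tcp_rot: [-1.574, -0.001, 1.161]
ft_force: [-0.5, 1.5, 7.7]
grip_width: -0.0001
```

Call:
{"method": "move_arm", "body": {
  "steps": [
    {"travel": [0, -10, 0], "rotation": [0, 0, 0], "hand": 0},
    {"travel": [0, -40, 0], "rotation": [0, 0, 0], "hand": 0},
    {"travel": [0, -90, -40], "rotation": [0, 0, 0], "hand": 0},
    {"travel": [0, -120, -70], "rotation": [0, 0, 0], "hand": 0},
    {"travel": [0, -120, -70], "rotation": [0, 0, 0], "hand": 0},
    {"travel": [0, -120, -70], "rotation": [0, 0, 0], "hand": 0}
  ]
}}

```text
time_s: 8.25
position: [0.5282, -0.1192, 0.2281]
tcp_rot: [-1.568, 0.0, 1.161]
ft_force: [-0.5, 0.8, -0.4]
grip_width: -0.0001
```

```bash
python3 - <<'E'
from h import *
T,o=pose(); print(o['time_s'],o['position'],o['tcp_rot'],o['ft_force'])
p=look('wrist'); save(p,'w2.png')
for q in('wheel_crest','start_top','cheek_tick','pump'):
  for n in (p,):
    for r in manip.tip_of(n,q)[:1]: print(q,np.round(r['uv']),round(r['conf'],2),np.round(atz(n,r['uv'],Z[q]),4))
cv2.imwrite('pics/d.png',np.hstack([cv2.resize(p['img'][60:360,180:380],(400,600))[:,:,::-1],cv2.resize(cv2.imread('pics/w1.png')[85:235,230:330],(400,600),interpolation=cv2.INTER_CUBIC)]))
E
```

```text
8.25 [ 0.52816078 -0.11920498  0.22810335] [-1.56781555e+00  2.05919330e-04  1.16101268e+00] [-0.48258747  0.80678635 -0.37620223]
wheel_crest [277. 142.] 0.98 [ 0.4758 -0.0964  0.103 ]
start_top [279. 237.] 0.84 [ 0.5576 -0.1299  0.103 ]
cheek_tick [303. 141.] 0.78 [ 0.4854 -0.0756  0.094 ]
pump [279. 179.] 0.66 [ 0.524  -0.1148  0.    ]
```

View pics/d.png

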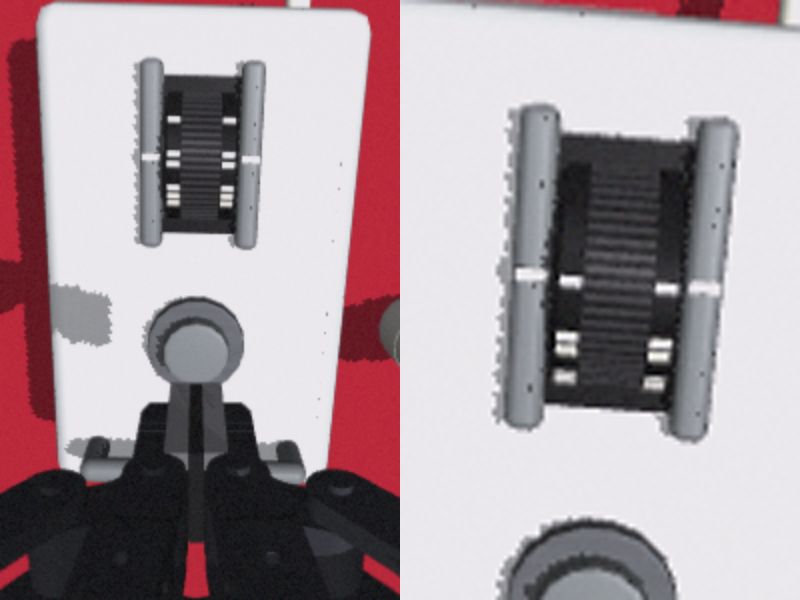

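Call:
{"method": "move_arm", "body": {
  "steps": [
    {"travel": [2, 20, -31], "rotation": [0, 0, 0], "hand": 0},
    {"travel": [2, 60, -31], "rotation": [0, 0, 0], "hand": 0},
    {"travel": [2, 95, -31], "rotation": [0, 0, 0], "hand": 0},
    {"travel": [2, 109, -31], "rotation": [0, 0, 0], "hand": 0},
    {"travel": [2, 109, -31], "rotation": [0, 0, 0], "hand": 0},
    {"travel": [2, 109, -31], "rotation": [0, 0, 0], "hand": 0}
  ]
}}

```text
time_s: 9.25
position: [0.5595, -0.1305, 0.1226]
tcp_rot: [-1.574, -0.0, 1.161]
ft_force: [-0.3, -0.0, 0.4]
grip_width: -0.0001
```

Call:
{"method": "move_arm", "body": {
  "steps": [
    {"travel": [0, 6, 0], "rotation": [0, 0, 0], "hand": 0},
    {"travel": [0, 10, 0], "rotation": [0, 0, 0], "hand": 0},
    {"travel": [0, 13, 0], "rotation": [0, 0, 0], "hand": 0},
    {"travel": [0, 14.5, 0], "rotation": [0, 0, 0], "hand": 0},
    {"travel": [0, 15, 0], "rotation": [0, 0, 0], "hand": 0},
    {"travel": [0, 15, 0], "rotation": [0, 0, 0], "hand": 0},
    {"travel": [0, 15, 0], "rotation": [0, 0, 0], "hand": 0}
  ]
}}

```text
time_s: 10.12
position: [0.5593, -0.1304, 0.1079]
tcp_rot: [-1.572, -0.0, 1.161]
ft_force: [-1.6, 0.9, 9.9]
grip_width: -0.0001
```

Force is 9.9 N, well over the 5 N needed, so the button is at its stop. Lifting clear.

Call:
{"method": "move_arm", "body": {
  "steps": [
    {"travel": [0, 0, 0], "rotation": [0, 0, 0], "hand": 0},
    {"travel": [0, -10, 0], "rotation": [0, 0, 0], "hand": 0},
    {"travel": [0, -50, 0], "rotation": [0, 0, 0], "hand": 0},
    {"travel": [0, -100, 0], "rotation": [0, 0, 0], "hand": 0},
    {"travel": [0, -130, 0], "rotation": [0, 0, 0], "hand": 0},
    {"travel": [0, -130, 0], "rotation": [0, 0, 0], "hand": 0},
    {"travel": [0, -130, 0], "rotation": [0, 0, 0], "hand": 0},
    {"travel": [0, -130, 0], "rotation": [0, 0, 0], "hand": 0}
  ]
}}

```text
time_s: 11.12
position: [0.5574, -0.1298, 0.2332]
tcp_rot: [-1.567, 0.0, 1.161]
ft_force: [-0.2, 0.0, -0.6]
grip_width: 0.0001
```

```bash
python3 - <<'E'
from h import *
T,o=pose(); print(o['time_s'],o['position'],o['ft_force'])
for k in('wrist','top'):
  p=look(k)
  if k=='wrist': cv2.imwrite('pics/e.png',cv2.resize(p['img'][40:340,130:430],(600,600))[:,:,::-1])
  for q in Z:
    for r in manip.tip_of(p,q)[:1]: print(k,q,np.round(r['uv']),round(r['conf'],2),np.round(atz(p,r['uv'],Z[q]),4))
E
```

```text
11.125 [ 0.5574046  -0.12975765  0.23319691] [-0.18245051  0.02313407 -0.55415318]
wrist wheel_crest [274. 100.] 0.6 [ 0.4734 -0.0958  0.103 ]
wrist start_top [276. 204.] 0.56 [ 0.5565 -0.1302  0.103 ]
wrist cheek_tick [302. 102.] 0.61 [ 0.4834 -0.0744  0.094 ]
wrist pills_mid [394. 206.] 0.84 [ 0.6295 -0.0131  0.039 ]
wrist tape_mid [129. 118.] 0.64 [ 0.4176 -0.2551  0.0125]
wrist thermometer_mid [276. 104.] 0.63 [ 0.4714 -0.0938  0.0065]
wrist pump [275. 154.] 0.71 [ 0.5244 -0.1179  0.    ]
top wheel_crest [350. 232.] 0.71 [ 0.4776 -0.0947  0.103 ]
top cheek_tick [338. 235.] 0.61 [ 0.4762 -0.0703  0.094 ]
top pills_mid [303. 176.] 0.77 [ 0.6267 -0.0205  0.039 ]
top thermometer_mid [333. 294.] 0.71 [ 0.3591 -0.0532  0.0065]
top pump [349. 220.] 0.64 [ 0.522  -0.1147  0.    ]
```

View pics/e.png

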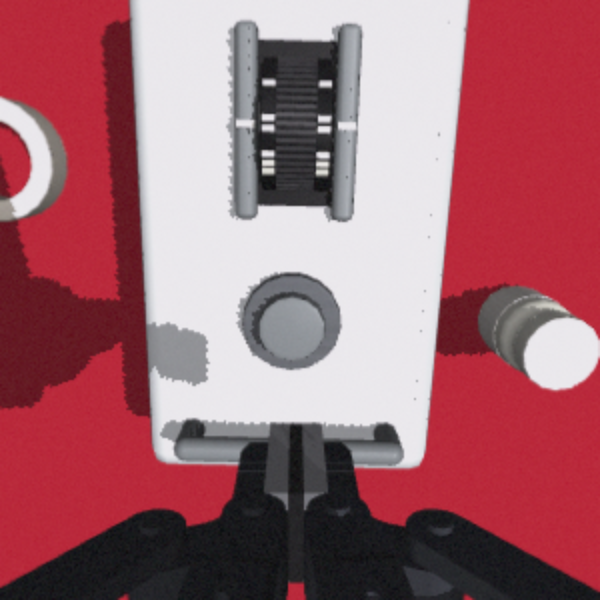

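The double bars are level with the ticks, the button is up, and nothing has moved.

```bash
python3 -c "
from station import manip
print(manip.hand_in())"
```

```text
the job is handed in; nothing more can be done
None
```

I rolled the thumbwheel one click away from the start button, then pressed the button right down and let it go. The job is handed in at about 11 s of the 42 s allowed; the hand-in reports no verdict.

- **Wheel:** I drew the closed fingertip 17 mm along the rim at about 7 N. The wrist picture after that and the last one both show the double bars level with the white ticks, so it rests in the second setting.
- **Button:** The press met 9.9 N, against the 5 N needed to reach the stop. In the last picture the button stands up again, and the arm is clear with only sensor noise on the force reading.
- **Everything else:** The compressor, jar and thermometer measured within about 10 mm of where they were at the start. The top camera's last look missed the tape and the button, but the wrist camera put the tape about 3 mm from its earlier place.

**Failed or disagreeing checks:**
- One move call was refused because I left out the rotations; nothing moved, and I resent it.
- The networks' estimates from different cameras differed by up to about 12 mm.
- The last wrist picture's thermometer reading was a false match on the wheel, so I used the top camera for it.

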